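# Angle the tray puller past the bumper post into its bay

## Robot

A 6-joint arm with a two-finger parallel gripper is mounted at the origin on the work surface. World frame = base frame: x ahead of the robot, y to its left, z up, the work surface at z = 0. Lengths are in mm, angles in rad, forces in N, time in s.
With the tool pointing down it reaches from about 350 to 975 mm from the base axis. Payload 7.1 kg.
Tool frame: the origin (TCP) lies at the very end of the fingers, on their centre line; the grasp point (between the pads) lies bot.hold_point_z behind it (bot.hold_point_z is the distance from the TCP to the grasp point, in mm); z points along the fingers, y is the line along which they close (so a half turn about z gives the same grasp; the last joint's range is limited). The gripper opens to 88 mm and grips with 3 to 60 N. Pads are 20 mm wide; open, the fingers measure 115 mm over their backs; the gripper's body (75 mm by 178 mm) begins 61 mm behind the grasp point.
Start: joints at [-1.349, 0.423, 1.63, -0, 1.089, -0.019], TCP at [149.069, -606.946, 222.675] pointing down, gripper open.
Joint ranges: [-3, 3], [-0.9, 2.11], [0.09, 2.58], [-1.31, 4.45], [0.11, 2.69], [-2.54, 2.54]. Speed limits (rad/s): [2.39, 2.39, 3.01, 3.14, 3.14, 3.14].

## Interface

Orientations are given as a unit quaternion [x, y, z, w].
In Python, from workcell import bot, eyes gives the robot as it stands.
- The arm moves only by the tool servo_tool, never from a script. Its argument "deltas" is a list of rows, each a list of 3 entries, a list of its own where there are three numbers: the shift along the tool's x, y, z each as a share of 0.15 m, from -1 to 1, then the turn, a rotation vector about the tool's x, y, z each as a share of 45 degrees, from -1 to 1, then the opening, from -1 (shut) to 1 (fully open), so that 0 is half open. In form: [[[dx, dy, dz], [wx, wy, wz], hand], ...]. A call has 1 to 5 rows; each row shifts and turns the commanded pose from where the row before left it, along the tool's axes as they then stand; what a row does not reach is not made up. A row lasts 1/12 s, in which the tool goes at most 41.7 mm and 7.16 degrees, less where a joint would pass 70% of its speed; a pose out of reach is approached as far as the arm can. A call with a number of a shift or a turn outside -1 to 1 is refused whole. A call with a gripper value outside its range is refused whole. The fingers move at their own pace and stop on an object; "newtons" is the grip in N (left out, the last holds). Time passes only in rows, so rows that do not move let the fingers close. It gives the time, the measured TCP pose, the force, the opening and the grip force at its end, in the units of the state.
- bot.sense(): the state, without advancing time (a new reading comes with each control period).
- eyes.grab_frame(name): name is "scene" or "top" or "wrist"; returns a dict with "image" (400x640x3 uint8, blue, green, red), "fov_y" (degrees; the focal length in pixels is half the picture's height over the tangent of half this angle, whatever the lens; pixels are square), "cx", "cy" (the principal point, pixels), "rvec" (rotation vector, rad) and "tvec" (3), from world to camera coordinates, as OpenCV has them. Camera axes: x right, y down, z forward; pixel columns grow to the right and rows downward; lengths in mm; the calibration is good to about 2 mm. A picture is of the moment at which its call begins. There is no depth.
- bot.close_job(): hands the job in; it is judged then, once.
Trained networks look in the newest picture that a camera, given by its name, has taken for a name from the list of things; names that differ only in an ending like _2 or _b are one class to them, and where a whole thing is asked for, a point or a joint stands for the part that bears it (a point fixed in the world has none). Each returns a list of dicts, best first, with "p" (0 to 1); they miss things now and then, are a little off and sometimes report something else, mostly with a low value. They report only what shows in the picture. A call takes as long as a camera call.
- eyes.cut_out(name, camera): "region" (400x640 bool, what is visible of it) and "extent" ([left, top, right, bottom] in pixels, round what is visible of it).
- eyes.landmark_of(name, camera): "uv" ([column, row] in pixels: a listed point, or the origin of a listed thing).
The state is a dict: "time": time; "joint_positions": joint angles; "joint_vel": joint speeds; "effort": joint torques, N m; "eef_pos": TCP position; "tcp_rot": TCP orientation; "force": force on the tool from outside, world axes, zero at the start; "ft_torque": the same for the moment, N m; "opening": finger opening in mm; "grip_force": force on a finger pad.
Only numpy, scipy, OpenCV 4.12 (cv2) and the standard library are available. Lean on these libraries where they do the work, as an engineer would, in place of code of your own. Each camera call takes 0.05 s, during which the arm holds its last target. There are 200 camera calls.

## Task

Put the steel tray puller away in its parking bay on the tiled shelf by pushing it with the fingertips: pivot it by pushing one end and then the other so that the hook end slips in behind the rubber bumper post, and finish with the whole puller inside the bay, lying flush along the back rail. Keep it flat on the shelf, never lifting or tipping it, leave the other things where they are, and move clear at the end.

Things in the scene. Friction and masses are not known exactly. Their poses are not given: they have to be found in the camera images.
- bay: Fixed bay of galvanized rails 6 mm thick, 30 mm high, floored by the shelf (height 0), open towards the robot. Origin: on the shelf at the back rail's inner face, half-way along. x points away from the robot through the back rail, y left along it. Inside: 300 mm long (y -150 to +150 mm); an end rail at each end stands out from x = 0 to -45 mm. Yaw varies up to 0.2 rad. A 3 mm flange lies behind.
- post: Fixed round grey rubber bumper post, diameter 30 mm, 40 mm high, before the bay's mouth. Origin: centre of its foot, in the bay's frame at x about -85 mm, y +40 to +70 mm. 70 mm is free between post and back rail; the gap between the post and the right (-y) end rail is too short for the puller to enter broadside.
- puller: Loose steel tray puller, straight square bar 240 mm long, 22 mm wide, 22 mm high, 0.26 to 0.5 kg, lying flat in front of the bay, right of the post, roughly along the bay's y. Origin: centre of its underside; its y axis runs to the hook end. A small upturned hook rises to 48 mm there; the other end carries a black grip of the same width. It slides when pushed.
- hook_end (a point): Centre of the puller's end face at the hook (+y) end, 120 mm from its middle, 11 mm above its underside, 11 mm inside either long side.
- grip_end (a point): Centre of the puller's other end face (-y, black grip), 120 mm from its middle, 11 mm above its underside.
- sleeve: Bystander: upright white ceramic thermometer sleeve, 30 mm in diameter (foot 38 mm), 90 mm high, left of the bay. Origin: centre of its underside.
- door_handle: Bystander: red plastic door handle lying on its two feet, 110 mm long (its x), 22 mm wide, 36 mm high, left of the puller. Origin: centre of its underside.
- damper: Bystander: galvanized damper plate, 90 by 80 mm, 4 mm thick, with a round hole and a 12 mm high stud, lying flat right of the bay. Origin: centre of its underside.

How it is judged:
By the outcome, as a careful person would: the job done as asked, in the order asked, and still so for the second after the job is handed in, with the robot touching nothing.
It also fails if it takes over 72 s, if anything falls off the work surface, if the arm or the gripper's body presses on something with over 40 N, if the wrist force passes 120 N, or if a joint passes its speed limit or range.

## Working session

There is one attempt and no reset: what is moved stays moved. The work goes in short steps, Python scripts to look and compute and a tool call to move; the robot and the scene stay as the last step left them, time stands still between calls to the robot, and variables do not carry over. Pictures are saved under pics/ and viewed, at most 10 in all, crops included, and the job is handed in when it is done.

Besides the shell and the picture viewer there is one more tool, called after ">>>" by a JSON object that holds its "api" and its "payload". servo_tool: Moves the arm, as the interface text tells. Its arguments: {"type":"object","properties":{"deltas":{"type":"array"},"newtons":{"type":"number"}},"required":["deltas"]}

```bash
mkdir -p pics; cat > h.py <<'E'
import numpy as np, cv2
from workcell import bot, eyes
def cam(n):
    f=eyes.grab_frame(n); fl=200/np.tan(np.radians(f["fov_y"])/2)
    K=np.array([[fl,0,f["cx"]],[0,fl,f["cy"]],[0,0,1]]); R=cv2.Rodrigues(np.array(f["rvec"],float))[0]
    return f["image"],K,R,np.array(f["tvec"],float).ravel()
def px2w(uv,z,K,R,t):
    d=R.T@np.linalg.inv(K)@np.array([uv[0],uv[1],1.]); c=-R.T@t
    return c+d*(z-c[2])/d[2]
def w2px(p,K,R,t):
    q=K@(R@np.array(p,float)+t); return q[:2]/q[2]
E
python3 - <<'E'
from h import *
for n in("top","scene"):
    im,K,R,t=cam(n); cv2.imwrite(f"pics/{n}0.png",im)
    print(n,-R.T@t)
    for o,z in dict(bay=0,post=0,puller=0,hook_end=11,grip_end=11,sleeve=0,door_handle=0,damper=0).items():
        for r in eyes.landmark_of(o,n)[:2]: print(o,round(r["p"],2),np.round(r["uv"]),np.round(px2w(r["uv"],z,K,R,t)[:2]))
print(bot.sense(),bot.hold_point_z)
E
```

```text
top [399.79893328 -29.84423607 902.85712078]
bay 0.62 [296. 178.] [656.  24.]
bay 0.34 [409. 277.] [ 437. -208.]
post 0.65 [261. 210.] [588. 101.]
puller 0.87 [352. 267.] [460. -90.]
hook_end 0.83 [296. 257.] [483.  24.]
grip_end 0.9 [408. 279.] [ 432. -204.]
sleeve 0.57 [184. 181.] [656. 269.]
door_handle 0.77 [186. 246.] [515. 258.]
damper 0.56 [405. 192.] [ 619. -213.]
scene [1209.79840373  -99.99713981  645.34636083]
bay 0.3 [375. 205.] [581.  94.]
post 0.74 [375. 207.] [586.  94.]
puller 0.71 [280. 179.] [461. -92.]
hook_end 0.57 [330. 176.] [486.  18.]
grip_end 0.93 [223. 175.] [ 438. -214.]
sleeve 0.61 [464. 218.] [651. 261.]
door_handle 0.93 [445. 178.] [527. 267.]
damper 0.97 [225. 240.] [ 619. -213.]
{'time': 0.9, 'joint_positions': array([-1.34899222e+00,  4.23052378e-01,  1.62991912e+00,  1.24869380e-05,
        1.08861820e+00, -1.89858577e-02]), 'joint_vel': array([-1.48274100e-03, -4.90295829e-05, -1.36776241e-04, -7.54087552e-04,
       -2.41503846e-03,  1.00658915e-03]), 'effort': array([-1.51251847e-03, -5.44559491e+01, -2.74046034e+01,  6.44131098e-02,
        1.67579058e-02, -1.11489058e-05]), 'eef_pos': array([ 149.07417031, -606.93130264,  222.69729099]), 'tcp_rot': array([9.92761622e-01, 1.20101464e-01, 5.65274837e-06, 9.09471533e-07]), 'force': array([ 0.440862  ,  0.60436287, -0.11603481]), 'ft_torque': array([-0.04377868,  0.02326271, -0.01345695]), 'grip_force': 0.0, 'opening': 87.843433228794} 18.700000000000003
```

View pics/top0.png

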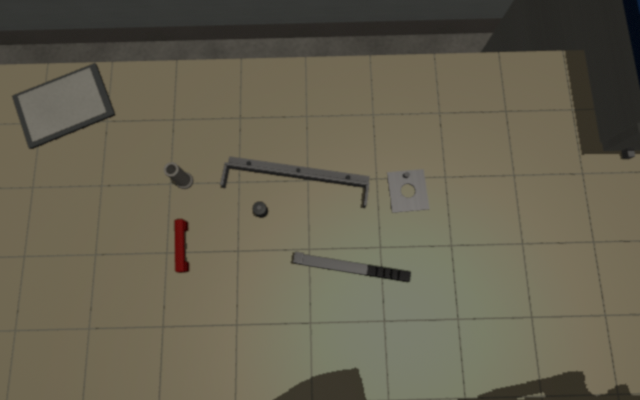

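View pics/scene0.png

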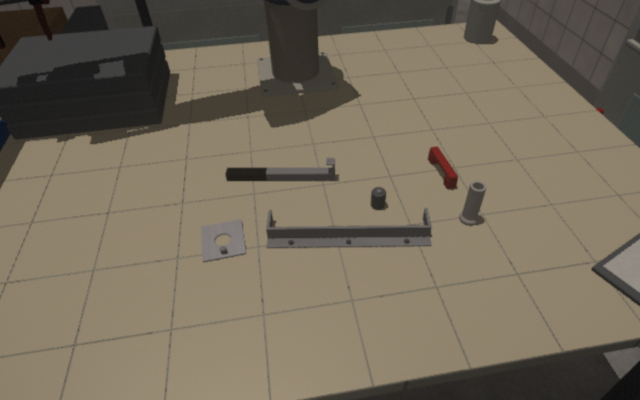

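The top view shows the bay's back rail from about (228,160) to (368,183), the post at (260,209) and the puller from (294,258) to (410,276) with its hook at the left. The scene view agrees. I'll enlarge the top view to get the bay's corners.

```bash
python3 - <<'E'
from h import *
im=cv2.imread("pics/top0.png")
c=cv2.resize(im[145:285,215:415],None,fx=4,fy=4,interpolation=cv2.INTER_CUBIC)
cv2.imwrite("pics/top0c.png",cv2.convertScaleAbs(c,alpha=1.6))
im=cv2.imread("pics/scene0.png")
c=cv2.resize(im[145:265,215:440],None,fx=3.5,fy=3.5,interpolation=cv2.INTER_CUBIC)
cv2.imwrite("pics/scene0c.png",cv2.convertScaleAbs(c,alpha=1.6))
E
```

```text
(no output)
```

View pics/top0c.png

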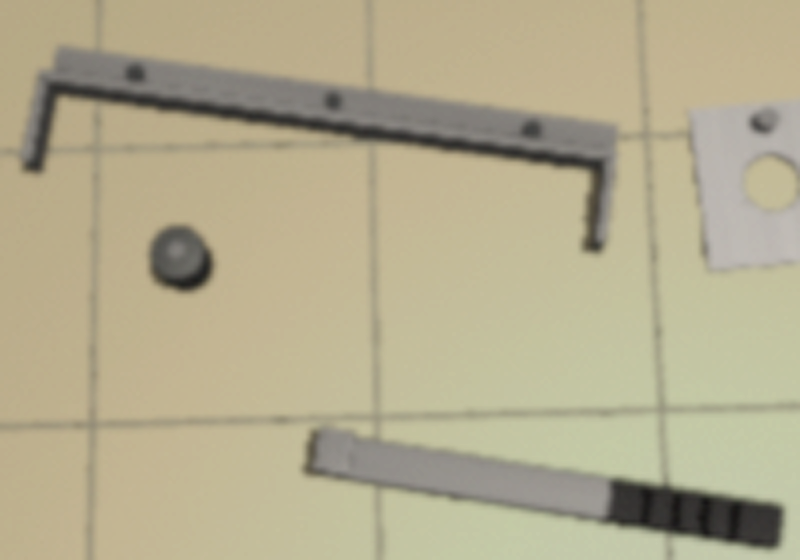

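View pics/scene0c.png

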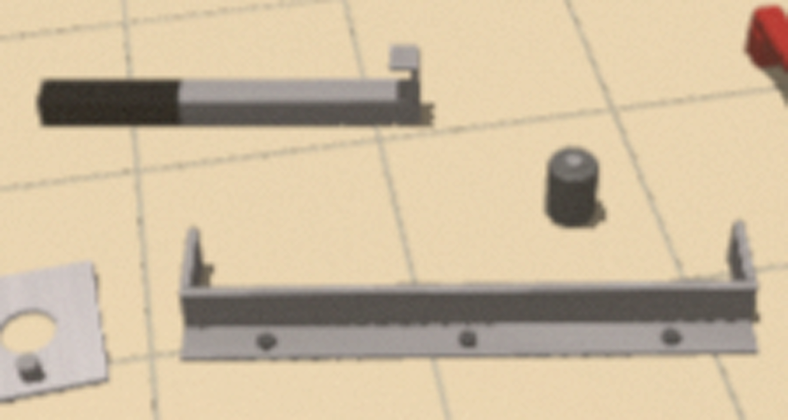

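The crops show these positions: rail outer top corners at about (42,74) and (616,157) in the top crop and (182,293) and (755,288) in the scene crop. The post top is at (181,250) and (573,164). The puller's grip corners are at (782,508) and (777,546).

```bash
cat > fit.py <<'E'
from h import *
from scipy.optimize import least_squares
_,*T=cam("top"); _,*S=cam("scene")
ct=lambda c:np.array([215+(c[0]+.5)/4-.5,145+(c[1]+.5)/4-.5]); cs=lambda c:np.array([215+(c[0]+.5)/3.5-.5,145+(c[1]+.5)/3.5-.5])
obs=[(T,ct((42,74)),(6,156,30)),(T,ct((616,157)),(6,-156,30)),(T,ct((22,165)),(-45,156,30)),(T,ct((58,95)),(0,150,0)),(T,ct((590,167)),(0,-150,0)),
(S,cs((182,293)),(6,-156,30)),(S,cs((755,288)),(6,156,30))]
def W(p,q):
    c,s=np.cos(p[2]),np.sin(p[2]); return (p[0]+c*q[0]-s*q[1],p[1]+s*q[0]+c*q[1],q[2])
f=lambda p:np.concatenate([w2px(W(p,q),*C)-uv for C,uv,q in obs])
r=least_squares(f,[656,24,-.16],x_scale=[1,1,.01]); print("bay",r.x,np.round(r.fun,1))
g=lambda p:np.concatenate([w2px((p[0],p[1],40),*T)-ct((181,250)),w2px((p[0],p[1],40),*S)-cs((573,164))])
p=least_squares(g,[588,98]); print("post",p.x,p.fun.round(1))
b=r.x;c,s=np.cos(b[2]),np.sin(b[2]);Rm=np.array([[c,s],[-s,c]])
print("post in bay",Rm@(p.x-b[:2]))
for cc,z in(((782,508),22),((777,546),22),((612,480),22),((607,520),22),((350,472),22),((358,438),22)):
    w=px2w(ct(cc),z,*T)[:2]; print("pull",w.round(1),(Rm@(w-b[:2])).round(1))
E
python3 fit.py
```

```text
bay [ 6.54254589e+02  2.28680645e+01 -1.71546639e-01] [-1.4 -0.8  0.3 -1.3 -1.  -0.6 -0.1  1.1  2.3  2.1 -1.   0.5  1.1 -0.2]
post [584.60127701  97.6550369 ] [-0.5  0.1 -0.5  0.4]
post in bay [-81.39755675  61.79897114]
pull [ 446.2 -207.1] [-165.8 -262.1]
pull [ 427.2 -203.2] [-185.1 -261.5]
pull [ 462.6 -121.4] [-164.2 -174.9]
pull [ 442.5 -117.9] [-184.6 -174.8]
pull [470.3  12.3] [-179.5  -41.9]
pull [487.5   7.9] [-161.7  -43.3]
```

```bash
cat > plan.py <<'E'
# usage: plan.py "x,y,z,theta,step" ...   bay-frame waypoints; theta: bar angle the tool aligns with
import sys,json
from h import *
B=np.array([654.3,22.9,-.1715])
def b2w(x,y):
    c,s=np.cos(B[2]),np.sin(B[2]); return B[:2]+[c*x-s*y,s*x+c*y]
def w2b(p):
    c,s=np.cos(B[2]),np.sin(B[2]); d=np.array(p[:2])-B[:2]; return np.array([c*d[0]+s*d[1],-s*d[0]+c*d[1]])
def phi(): 
    q=bot.sense()["tcp_rot"]; return 2*np.arctan2(q[1],q[0])
if __name__=="__main__":
    s=bot.sense(); p=np.array(s["eef_pos"]); f=(phi()+np.pi)%(2*np.pi)-np.pi
    print("now bay",w2b(p).round(1),"z",p[2].round(1),"phi",round(f,3),"t",s["time"]); rows=[]
    for a in sys.argv[1:]:
        x,y,z,th,st=map(float,a.split(",")); g=np.r_[b2w(x,y),z]; F=B[2]+np.pi/2-th
        n=max(int(np.ceil(np.linalg.norm(g-p)/st)),int(np.ceil(abs(F-f)/.118)),1); p0,f0=p.copy(),f
        for i in range(1,n+1):
            d=p0+(g-p0)*i/n-p; X=np.array([np.cos(f),np.sin(f),0]);Y=np.array([np.sin(f),-np.cos(f),0])
            r=np.round(np.array([d@X,d@Y,-d[2]])/150,2)
            w=round(-(f0+(F-f0)*i/n-f)/np.radians(45),2)
            p=p+150*(r[0]*X+r[1]*Y-[0,0,r[2]]); f-=w*np.radians(45)
            rows.append([list(r),[0,0,w],-1])
    for i in range(0,len(rows),5): print(json.dumps(rows[i:i+5]).replace(" ","").replace("-0.0,","0,").replace("0.0,","0,"))
E
python3 plan.py "-222,-40,120,0,36" "-222,-40,9,0,30"
```

```text
now bay [-390.3 -706.9] z 222.7 phi 0.241 t 1.0
[[[0.14,-0.18,0.03],[0,0,-0.07],-1],[[0.15,-0.17,0.04],[0,0,-0.08],-1],[[0.16,-0.17,0.03],[0,0,-0.07],-1],[[0.17,-0.15,0.04],[0,0,-0.08],-1],[[0.18,-0.15,0.03],[0,0,-0.07],-1]]
[[[0.19,-0.13,0.04],[0,0,-0.07],-1],[[0.19,-0.12,0.03],[0,0,-0.08],-1],[[0.2,-0.11,0.03],[0,0,-0.07],-1],[[0.21,-0.1,0.04],[0,0,-0.07],-1],[[0.21,-0.09,0.03],[0,0,-0.08],-1]]
[[[0.22,-0.07,0.04],[0,0,-0.07],-1],[[0.22,-0.07,0.03],[0,0,-0.08],-1],[[0.22,-0.04,0.04],[0,0,-0.07],-1],[[0.23,-0.04,0.03],[0,0,-0.07],-1],[[0.23,-0.02,0.03],[0,0,-0.08],-1]]
[[[0.23,-0.01,0.04],[0,0,-0.07],-1],[[0.22,0,0.03],[0,0,-0.07],-1],[[0.23,0.02,0.04],[0,0,-0.08],-1],[[0.23,0.03,0.03],[0,0,-0.07],-1],[[0.23,0.04,0.03],[0,0,-0.08],-1]]
[[[0,0,0.19],[0,0,0.0],-1],[[0,0,0.18],[0,0,0.0],-1],[[0,0,0.19],[0,0,0.0],-1],[[0,0,0.18],[0,0,0.0],-1]]
```

>>> {"api": "servo_tool", "payload": {"deltas": [[[0.14,-0.18,0.03],[0,0,-0.07],-1],[[0.15,-0.17,0.04],[0,0,-0.08],-1],[[0.16,-0.17,0.03],[0,0,-0.07],-1],[[0.17,-0.15,0.04],[0,0,-0.08],-1],[[0.18,-0.15,0.03],[0,0,-0.07],-1]]}}

```text
time: 1.42
eef_pos: [219.0, -447.9, 196.9]
tcp_rot: [0.965, 0.264, 0.0, 0.0]
force: [1.1, -0.1, 0.4]
opening: 58.1
grip_force: 0.0
```

>>> {"api": "servo_tool", "payload": {"deltas": [[[0.19,-0.13,0.04],[0,0,-0.07],-1],[[0.19,-0.12,0.03],[0,0,-0.08],-1],[[0.2,-0.11,0.03],[0,0,-0.07],-1],[[0.21,-0.1,0.04],[0,0,-0.07],-1],[[0.21,-0.09,0.03],[0,0,-0.08],-1]]}}

```text
time: 1.83
eef_pos: [289.3, -291.2, 171.6]
tcp_rot: [0.916, 0.401, 0.0, 0.0]
force: [1.0, -0.4, -0.3]
opening: 24.7
grip_force: 0.0
```

>>> {"api": "servo_tool", "payload": {"deltas": [[[0.22,-0.07,0.04],[0,0,-0.07],-1],[[0.22,-0.07,0.03],[0,0,-0.08],-1],[[0.22,-0.04,0.04],[0,0,-0.07],-1],[[0.23,-0.04,0.03],[0,0,-0.07],-1],[[0.23,-0.02,0.03],[0,0,-0.08],-1]]}}

```text
time: 2.25
eef_pos: [360.0, -133.9, 146.2]
tcp_rot: [0.849, 0.529, 0.0, 0.0]
force: [0.3, -0.4, -1.4]
opening: 0.6
grip_force: 0.0
```

>>> {"api": "servo_tool", "payload": {"deltas": [[[0.23,-0.01,0.04],[0,0,-0.07],-1],[[0.22,0,0.03],[0,0,-0.07],-1],[[0.23,0.02,0.04],[0,0,-0.08],-1],[[0.23,0.03,0.03],[0,0,-0.07],-1],[[0.23,0.04,0.03],[0,0,-0.08],-1]]}}

```text
time: 2.67
eef_pos: [429.5, 23.8, 120.6]
tcp_rot: [0.763, 0.647, 0.0, 0.0]
force: [1.2, -0.2, 0.4]
opening: 0.1
grip_force: 0.0
```

```bash
python3 plan.py "-222,-40,9,0,30" "-145,-40,9,0.2,8"
```

```text
now bay [-221.6  -37.5] z 120.6 phi 1.406 t 2.6667
[[[0,0,0.19],[0,0,0.0],-1],[[-0.01,0,0.18],[0,0,0.0],-1],[[0,0,0.19],[0,0,0.01],-1],[[-0.01,0,0.18],[0,0,-0.0],-1],[[0,0.05,0.0],[0,0,0.03],-1]]
[[[0,0.05,0.0],[0,0,0.02],-1],[[0,0.05,0.0],[0,0,0.03],-1],[[0.01,0.05,0.0],[0,0,0.02],-1],[[0,0.05,0.0],[0,0,0.03],-1],[[0.01,0.06,0.0],[0,0,0.02],-1]]
[[[0,0.05,0.0],[0,0,0.03],-1],[[0.01,0.05,0.0],[0,0,0.02],-1],[[0.01,0.05,0.0],[0,0,0.03],-1],[[0.01,0.05,0.0],[0,0,0.02],-1]]
```

>>> {"api": "servo_tool", "payload": {"deltas": [[[0,0,0.19],[0,0,0],-1],[[-0.01,0,0.18],[0,0,0],-1],[[0,0,0.19],[0,0,0],-1],[[-0.01,0,0.18],[0,0,0],-1],[[0,0.05,0],[0,0,0.03],-1]]}}

```text
time: 3.08
eef_pos: [431.7, 17.9, 6.0]
tcp_rot: [0.771, 0.636, -0.003, -0.003]
force: [-1.4, 0.2, 0.6]
opening: 0.4
grip_force: 0.0
```

>>> {"api": "servo_tool", "payload": {"deltas": [[[0,0.05,0],[0,0,0.02],-1],[[0,0.05,0],[0,0,0.03],-1],[[0.01,0.05,0],[0,0,0.02],-1],[[0,0.05,0],[0,0,0.03],-1],[[0.01,0.05,0],[0,0,0.02],-1]]}}

```text
time: 3.5
eef_pos: [474.3, 11.9, 11.0]
tcp_rot: [0.801, 0.598, 0.001, 0.0]
force: [-2.2, 0.8, 2.5]
opening: 0.5
grip_force: 1.4
```

>>> {"api": "servo_tool", "payload": {"deltas": [[[0,0.05,0],[0,0,0.03],-1],[[0.01,0.05,0],[0,0,0.02],-1],[[0.01,0.05,0],[0,0,0.03],-1],[[0.01,0.04,0],[0,0,0.02],-1]]}}

```text
time: 3.83
eef_pos: [502.5, 7.4, 9.8]
tcp_rot: [0.824, 0.567, 0.0, 0.0]
force: [-1.6, -0.2, -0.6]
opening: 0.8
grip_force: 0.7
```

```bash
cat > see.py <<'E'
import sys
from h import *
from plan import w2b,phi,B
def look(save=None):
    P=[]
    for n in("top","scene"):
        im,K,R,t=cam(n)
        if save: cv2.imwrite(f"pics/{n}{save}.png",im)
        for o in("hook_end","grip_end"):
            L=eyes.landmark_of(o,n)
            if L and L[0]["p"]>.3:
                print(n,o,round(L[0]["p"],2),w2b(px2w(L[0]["uv"],11,K,R,t)).round(1))
        L=eyes.cut_out("puller",n)
        if L and L[0]["p"]>.3:
            ys,xs=np.nonzero(L[0]["region"]); pts=np.array([w2b(px2w((x,y),18,K,R,t)) for x,y in zip(xs,ys)])
            (cx,cy),(w,h),a=cv2.minAreaRect(pts.astype(np.float32)); m=pts.mean(0); u=np.linalg.svd(pts-m,full_matrices=0)[2][0]; u=u*np.sign(u[1])
            k=(pts-m)@u
            print(n,"mask",round(L[0]["p"],2),"mean",m.round(1),"th",round(np.arctan2(u[0],u[1]),3),"ends",(m+u*k.max()).round(),(m+u*k.min()).round())
s=bot.sense(); print("tcp bay",w2b(s["eef_pos"]).round(1),"F",np.round(s["force"],1),"t",s["time"])
look(sys.argv[1] if len(sys.argv)>1 else None)
E
python3 see.py
```

```text
tcp bay [-146.9  -41.2] F [-1.6 -0.2 -0.6] t 3.8333
top grip_end 0.74 [-204.4 -254.8]
top mask 0.71 mean [-175.  -189.9] th 0.344 ends [-151. -124.] [-198. -254.]
scene hook_end 0.82 [-118.4  -28.7]
scene grip_end 0.9 [-199.1 -252.9]
scene mask 0.67 mean [-150.9 -134.7] th 0.337 ends [-113.  -27.] [-194. -259.]
```

```bash
python3 plan.py "-165,-36,10,0.36,20" "-191,-118,10,0.36,30" "-142,-136,10,0.38,8.5"
```

```text
now bay [-148.1  -41.1] z 9.6 phi 1.207 t 4.2333
[[[0.01,-0.06,-0.0],[0,0,0.11],-1],[[0,-0.06,-0.0],[0,0,0.1],-1],[[-0.19,0.01,-0.0],[0,0,0.0],-1],[[-0.19,0.01,-0.0],[0,0,0.0],-1],[[-0.2,0.01,-0.0],[0,0,0.0],-1]]
[[[0,0.05,-0.0],[0,0,0.0],-1],[[0,0.05,-0.0],[0,0,0.01],-1],[[0,0.05,-0.0],[0,0,0.0],-1],[[0,0.05,-0.0],[0,0,0.01],-1],[[0.01,0.05,-0.0],[0,0,0.0],-1]]
[[[0,0.05,-0.0],[0,0,0.0],-1],[[0,0.05,-0.0],[0,0,0.01],-1]]
```

>>> {"api": "servo_tool", "payload": {"deltas": [[[0.01,-0.06,0],[0,0,0.11],-1],[[0,-0.06,0],[0,0,0.1],-1],[[-0.19,0.01,0],[0,0,0],-1],[[-0.19,0.01,0],[0,0,0],-1],[[-0.2,0.01,0],[0,0,0],-1]]}}

```text
time: 4.65
eef_pos: [445.1, -61.5, 9.7]
tcp_rot: [0.867, 0.499, 0.0, 0.0]
force: [-0.5, -0.0, -0.3]
opening: 0.7
grip_force: 0.0
```

>>> {"api": "servo_tool", "payload": {"deltas": [[[0,0.05,0],[0,0,0],-1],[[0,0.05,0],[0,0,0.01],-1],[[0,0.05,0],[0,0,0],-1],[[0,0.05,0],[0,0,0.01],-1],[[0,0.05,0],[0,0,0],-1]]}}

```text
time: 5.07
eef_pos: [477.6, -79.5, 9.6]
tcp_rot: [0.871, 0.491, -0.001, -0.001]
force: [-4.8, 2.6, 6.0]
opening: 0.8
grip_force: 3.0
```

>>> {"api": "servo_tool", "payload": {"deltas": [[[0,0.05,0],[0,0,0],-1],[[0,0.05,0],[0,0,0.01],-1]]}}

```text
time: 5.23
eef_pos: [490.4, -87.1, 9.5]
tcp_rot: [0.873, 0.488, -0.001, -0.001]
force: [-5.1, 3.4, 4.4]
opening: 0.3
grip_force: 2.9
```

```bash
python3 see.py 2
```

```text
tcp bay [-142.7 -136.3] F [-5.1  3.4  4.4] t 5.2333
top hook_end 0.47 [-80.1 -43.2]
top mask 0.49 mean [-85.2 -53.5] th 0.396 ends [-80. -40.] [-103.  -96.]
scene hook_end 0.79 [-75.3 -43.5]
scene grip_end 0.73 [-160.8 -264.2]
scene mask 0.66 mean [-118.5 -145.4] th 0.357 ends [-79. -39.] [-166. -272.]
```

```bash
python3 plan.py "-168,-127,10,0.367,20" "-234,-300,10,0.367,37" "-173,-292,10,0.367,30" "-141,-209,10,0.367,8.5"
```

```text
now bay [-142.1 -137. ] z 9.7 phi 1.019 t 5.6333
[[[0,-0.09,-0.0],[0,0,-0.01],-1],[[0,-0.1,-0.0],[0,0,-0.01],-1],[[-0.21,0,-0.0],[0,0,0.0],-1],[[-0.2,0,-0.0],[0,0,0.0],-1],[[-0.21,0,-0.0],[0,0,0.0],-1]]
[[[-0.2,0,-0.0],[0,0,0.0],-1],[[-0.21,0,-0.0],[0,0,0.0],-1],[[-0.21,0.01,-0.0],[0,0,0.0],-1],[[0.07,0.12,-0.0],[0,0,0.0],-1],[[0.06,0.12,-0.0],[0,0,0.0],-1]]
[[[0.07,0.12,-0.0],[0,0,0.0],-1],[[0.05,0,-0.0],[0,0,0.0],-1],[[0.06,0,-0.0],[0,0,0.0],-1],[[0.05,0,-0.0],[0,0,0.0],-1],[[0.06,0,-0.0],[0,0,0.0],-1]]
[[[0.05,0,-0.0],[0,0,0.0],-1],[[0.05,0,-0.0],[0,0,0.0],-1],[[0.06,0,-0.0],[0,0,0.0],-1],[[0.05,0,-0.0],[0,0,0.0],-1],[[0.05,0,-0.0],[0,0,0.0],-1]]
[[[0.06,0,-0.0],[0,0,0.0],-1],[[0.05,0,-0.0],[0,0,0.0],-1]]
```

>>> {"api": "servo_tool", "payload": {"deltas": [[[0,-0.09,0],[0,0,-0.01],-1],[[0,-0.1,0],[0,0,-0.01],-1],[[-0.21,0,0],[0,0,0],-1],[[-0.2,0,0],[0,0,0],-1],[[-0.21,0,0],[0,0,0],-1]]}}

```text
time: 6.05
eef_pos: [418.4, -153.4, 9.8]
tcp_rot: [0.869, 0.495, 0.0, 0.0]
force: [0.1, -0.0, -1.0]
opening: 0.7
grip_force: 0.0
```

>>> {"api": "servo_tool", "payload": {"deltas": [[[-0.2,0,0],[0,0,0],-1],[[-0.21,0,0],[0,0,0],-1],[[-0.21,0.01,0],[0,0,0],-1],[[0.07,0.12,0],[0,0,0],-1],[[0.06,0.12,0],[0,0,0],-1]]}}

```text
time: 6.47
eef_pos: [412.0, -237.5, 9.8]
tcp_rot: [0.871, 0.492, -0.0, -0.0]
force: [-0.1, -0.7, 0.2]
opening: 0.4
grip_force: 0.0
```

>>> {"api": "servo_tool", "payload": {"deltas": [[[0.07,0.12,0],[0,0,0],-1],[[0.05,0,0],[0,0,0],-1],[[0.06,0,0],[0,0,0],-1],[[0.05,0,0],[0,0,0],-1],[[0.06,0,0],[0,0,0],-1]]}}

```text
time: 6.88
eef_pos: [450.0, -206.3, 9.6]
tcp_rot: [0.869, 0.495, -0.001, -0.0]
force: [-2.3, -3.0, 1.0]
opening: 0.5
grip_force: 1.8
```

>>> {"api": "servo_tool", "payload": {"deltas": [[[0.05,0,0],[0,0,0],-1],[[0.05,0,0],[0,0,0],-1],[[0.06,0,0],[0,0,0],-1],[[0.05,0,0],[0,0,0],-1],[[0.03,0,0],[0,0,0],-1]]}}

```text
time: 7.3
eef_pos: [469.9, -175.4, 9.6]
tcp_rot: [0.869, 0.495, -0.0, -0.0]
force: [-1.5, -2.9, 1.7]
opening: 0.3
grip_force: 1.6
```

```bash
python3 see.py 3
```

```text
tcp bay [-147.9 -226.9] F [-1.5 -2.9  1.7] t 7.3
top hook_end 0.88 [-60.5   7.9]
top grip_end 0.97 [-151.1 -210.6]
top mask 0.72 mean [-103.3  -89.6] th 0.381 ends [-62.  14.] [-145. -195.]
scene hook_end 0.63 [-28.5 233. ]
scene grip_end 0.77 [-140.9 -216.3]
scene mask 0.78 mean [-102.2  -93.1] th 0.344 ends [-64.  13.] [-148. -221.]
```

>>> {"api": "servo_tool", "payload": {"deltas": [[[0.05,0,0],[0,0,0],-1],[[0.05,0,0],[0,0,0],-1],[[0.05,0,0],[0,0,0],-1],[[0.05,0,0],[0,0,0],-1],[[0.05,0,0],[0,0,0],-1]]}}

```text
time: 8.12
eef_pos: [489.0, -143.3, 9.6]
tcp_rot: [0.869, 0.494, -0.0, -0.0]
force: [-1.6, -1.2, -0.1]
opening: 0.8
grip_force: 1.0
```

>>> {"api": "servo_tool", "payload": {"deltas": [[[0.05,0,0],[0,0,0],-1],[[0.03,0,0],[0,0,0],-1]]}}

```text
time: 8.28
eef_pos: [495.4, -132.9, 9.6]
tcp_rot: [0.869, 0.495, 0.0, -0.0]
force: [-1.4, -1.4, -0.9]
opening: 0.5
grip_force: 1.0
```

```bash
python3 see.py 4
```

```text
tcp bay [-130.  -180.6] F [-1.4 -1.4 -0.9] t 8.2833
top hook_end 0.56 [-50.4  56. ]
top mask 0.75 mean [-83.9 -34.5] th 0.374 ends [-46.  63.] [-121. -130.]
scene hook_end 0.67 [-41.8  54.1]
scene grip_end 0.94 [-130.  -166.4]
scene mask 0.67 mean [-85.9 -46.9] th 0.33 ends [-49.  60.] [-129. -172.]
```

>>> {"api": "servo_tool", "payload": {"deltas": [[[0.05,0,0],[0,0,0],-1],[[0.05,0,0],[0,0,0],-1],[[0.05,0,0],[0,0,0],-1],[[0.05,0,0],[0,0,0],-1],[[0.05,0,0],[0,0,0],-1]]}}

```text
time: 9.1
eef_pos: [514.4, -100.9, 9.7]
tcp_rot: [0.869, 0.494, -0.0, -0.0]
force: [-1.5, -2.0, 0.6]
opening: -0.2
grip_force: 1.4
```

>>> {"api": "servo_tool", "payload": {"deltas": [[[0.05,0,0],[0,0,0],-1],[[0.05,0,0],[0,0,0],-1],[[0.03,0,0],[0,0,0],-1]]}}

```text
time: 9.35
eef_pos: [524.5, -83.9, 9.7]
tcp_rot: [0.869, 0.495, 0.0, 0.0]
force: [-1.1, -2.1, -0.8]
opening: 0.6
grip_force: 1.4
```

```bash
python3 see.py 5
```

```text
tcp bay [-109.6 -127.4] F [-1.1 -2.1 -0.8] t 9.35
top hook_end 0.77 [-25.9 107.8]
top grip_end 0.57 [-182.5  202.4]
top mask 0.94 mean [-57.   39.6] th 0.361 ends [-27. 118.] [-87. -40.]
scene hook_end 0.95 [-33.6 110.4]
scene grip_end 0.63 [-162.1  207.7]
scene mask 0.95 mean [-66.7   6.5] th 0.319 ends [-32. 111.] [-108. -118.]
```

View pics/top5.png

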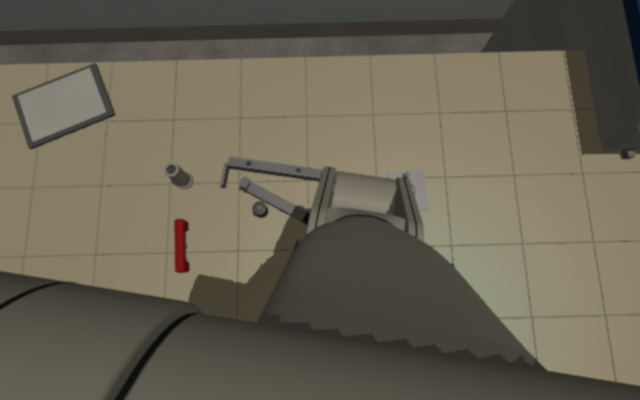

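The hook (about (245,184)) now sits between the post (260,209) and the back rail. Next I'll swing the grip end in.

```bash
python3 plan.py "-117,-149,10,0.345,25" "-160,-133,10,0.345,25" "-132,-73,10,0.345,30" "-76,-88,10,0.1,8.5"
```

```text
now bay [-110.1 -128.7] z 9.7 phi 1.034 t 9.75
[[[-0.14,0.01,-0.0],[0,0,-0.03],-1],[[0,-0.16,-0.0],[0,0,0.0],-1],[[0,-0.15,-0.0],[0,0,0.0],-1],[[0.15,0.01,-0.0],[0,0,0.0],-1],[[0.14,0.02,-0.0],[0,0,0.0],-1]]
[[[0.15,0.01,-0.0],[0,0,0.0],-1],[[0,0.06,-0.0],[0,0,-0.04],-1],[[0.01,0.05,-0.0],[0,0,-0.05],-1],[[0,0.06,-0.0],[0,0,-0.04],-1],[[0,0.05,-0.0],[0,0,-0.05],-1]]
[[[-0.01,0.06,-0.0],[0,0,-0.04],-1],[[0,0.05,-0.0],[0,0,-0.04],-1],[[-0.01,0.06,-0.0],[0,0,-0.05],-1]]
```

>>> {"api": "servo_tool", "payload": {"deltas": [[[-0.14,0.01,0],[0,0,-0.03],-1],[[0,-0.16,0],[0,0,0],-1],[[0,-0.15,0],[0,0,0],-1],[[0.15,0.01,0],[0,0,0],-1],[[0.14,0.02,0],[0,0,0],-1]]}}

```text
time: 10.17
eef_pos: [497.2, -45.1, 9.5]
tcp_rot: [0.864, 0.504, -0.001, -0.001]
force: [0.5, -0.8, 0.4]
opening: 0.1
grip_force: 0.0
```

>>> {"api": "servo_tool", "payload": {"deltas": [[[0.15,0.01,0],[0,0,0],-1],[[0,0.06,0],[0,0,-0.04],-1],[[0.01,0.05,0],[0,0,-0.05],-1],[[0,0.06,0],[0,0,-0.04],-1],[[0,0.05,0],[0,0,-0.05],-1]]}}

```text
time: 10.58
eef_pos: [541.4, -39.8, 9.6]
tcp_rot: [0.825, 0.565, -0.001, -0.001]
force: [-2.8, 0.8, 1.7]
opening: 0.3
grip_force: 1.2
```

>>> {"api": "servo_tool", "payload": {"deltas": [[[-0.01,0.06,0],[0,0,-0.04],-1],[[0,0.05,0],[0,0,-0.04],-1],[[-0.01,0.06,0],[0,0,-0.05],-1]]}}

```text
time: 10.83
eef_pos: [563.8, -51.1, 9.5]
tcp_rot: [0.795, 0.606, -0.001, -0.001]
force: [-3.1, 1.9, 1.6]
opening: 0.6
grip_force: 1.5
```

```bash
python3 see.py 6
```

```text
tcp bay [-76.6 -88.4] F [-3.1  1.9  1.6] t 10.8333
top hook_end 0.94 [-52.  115.6]
top mask 0.6 mean [-47.8  76.3] th 0.119 ends [-42. 123.] [-53.  28.]
scene hook_end 0.86 [-44.  114.1]
scene mask 0.85 mean [-48.6  -1.5] th -0.013 ends [-50. 121.] [ -47. -129.]
```

```bash
python3 plan.py "-90,-80,10,0.05,25" "-90,-3,10,0,28" "-40,-3,10,0,8"
```

```text
now bay [-75.9 -88.1] z 9.7 phi 1.301 t 11.2333
[[[0.04,-0.1,-0.0],[0,0,-0.06],-1],[[0.17,-0.01,-0.0],[0,0,-0.02],-1],[[0.17,0,-0.0],[0,0,-0.02],-1],[[0.18,-0.01,-0.0],[0,0,-0.03],-1],[[0,0.05,-0.0],[0,0,0.0],-1]]
[[[0,0.05,-0.0],[0,0,0.0],-1],[[0,0.04,-0.0],[0,0,0.0],-1],[[0,0.05,-0.0],[0,0,0.0],-1],[[0,0.05,-0.0],[0,0,0.0],-1],[[0,0.05,-0.0],[0,0,0.0],-1]]
[[[0,0.05,-0.0],[0,0,0.0],-1]]
```

>>> {"api": "servo_tool", "payload": {"deltas": [[[0.04,-0.1,0],[0,0,-0.06],-1],[[0.17,-0.01,0],[0,0,-0.02],-1],[[0.17,0,0],[0,0,-0.02],-1],[[0.18,-0.01,0],[0,0,-0.03],-1],[[0,0.05,0],[0,0,0],-1]]}}

```text
time: 11.65
eef_pos: [571.8, 38.0, 9.7]
tcp_rot: [0.763, 0.647, -0.0, -0.0]
force: [-0.4, -0.3, 0.1]
opening: 0.4
grip_force: 0.0
```

>>> {"api": "servo_tool", "payload": {"deltas": [[[0,0.05,0],[0,0,0],-1],[[0,0.04,0],[0,0,0],-1],[[0,0.05,0],[0,0,0],-1],[[0,0.05,0],[0,0,0],-1],[[0,0.05,0],[0,0,0],-1]]}}

```text
time: 12.07
eef_pos: [606.5, 27.1, 9.4]
tcp_rot: [0.764, 0.645, -0.002, -0.001]
force: [-5.6, 1.4, 6.0]
opening: 0.3
grip_force: 3.1
```

>>> {"api": "servo_tool", "payload": {"deltas": [[[0,0.03,0],[0,0,0],-1],[[0,0.01,0],[0,0,0],-1]]}}

```text
time: 12.23
eef_pos: [614.0, 26.1, 9.5]
tcp_rot: [0.764, 0.645, -0.0, -0.0]
force: [-3.8, -0.3, 1.5]
opening: 0.4
grip_force: 1.7
```

```bash
python3 see.py 7;  python3 plan.py
```

```text
tcp bay [-40.2  -3.7] F [-3.8 -0.3  1.5] t 12.2333
top grip_end 0.55 [ -24.6 -125.2]
top mask 0.51 mean [ -20.6 -101.5] th 0.106 ends [-18. -75.] [ -23. -127.]
scene hook_end 0.95 [-19.1 111.2]
scene grip_end 0.81 [ -19.7 -126.1]
scene mask 0.89 mean [-26.3   8.6] th -0.044 ends [-31. 120.] [ -20. -128.]
now bay [-40.4  -2.4] z 9.8 phi 1.403 t 12.6333
```

Still free; I'll creep on until the force rises against the back rail.

>>> {"api": "servo_tool", "payload": {"deltas": [[[0,0.015,0],[0,0,0],-1],[[0,0.015,0],[0,0,0],-1],[[0,0.01,0],[0,0,0],-1]]}}

```text
time: 12.88
eef_pos: [618.5, 26.5, 9.6]
tcp_rot: [0.764, 0.645, -0.001, -0.001]
force: [-5.4, 0.2, 4.3]
opening: 0.5
grip_force: 2.7
```

>>> {"api": "servo_tool", "payload": {"deltas": [[[0,0.01,0],[0,0,0],-1],[[0,0.01,0],[0,0,0],-1]]}}

```text
time: 13.05
eef_pos: [621.5, 26.1, 9.6]
tcp_rot: [0.764, 0.645, -0.001, -0.001]
force: [-6.1, 0.5, 4.4]
opening: 0.6
grip_force: 2.9
```

>>> {"api": "servo_tool", "payload": {"deltas": [[[0,0.01,0],[0,0,0],-1],[[0,0.01,0],[0,0,0],-1],[[0,0,0],[0,0,0],-1]]}}

```text
time: 13.3
eef_pos: [624.1, 25.6, 9.5]
tcp_rot: [0.764, 0.645, -0.001, -0.001]
force: [-5.8, 2.1, 6.1]
opening: 0.5
grip_force: 3.3
```

>>> {"api": "servo_tool", "payload": {"deltas": [[[0,0.01,0],[0,0,0],-1],[[0,0,0],[0,0,0],-1]]}}

```text
time: 13.47
eef_pos: [624.1, 25.6, 9.4]
tcp_rot: [0.764, 0.645, -0.002, -0.002]
force: [-10.6, 3.1, 9.2]
opening: 0.6
grip_force: 5.5
```

```bash
python3 see.py 8;  python3 plan.py; python3 - <<'E'
import cv2
im=cv2.imread("pics/scene8.png")
cv2.imwrite("pics/scene8c.png",cv2.convertScaleAbs(cv2.resize(im[145:265,215:440],None,fx=3.5,fy=3.5,interpolation=cv2.INTER_CUBIC),alpha=1.6))
E
```

```text
tcp bay [-30.3  -2.5] F [-10.6   3.1   9.2] t 13.4667
top grip_end 0.52 [ -12.4 -128.4]
top mask 0.84 mean [ -10.7 -100.9] th 0.148 ends [ -7. -76.] [ -14. -125.]
scene hook_end 0.97 [-12.  106.9]
scene grip_end 0.66 [ -11.5 -122.8]
scene mask 0.57 mean [-20.7   1. ] th -0.037 ends [-25. 117.] [ -16. -128.]
now bay [-30.2  -2.5] z 9.4 phi 1.403 t 13.8667
```

View pics/scene8c.png

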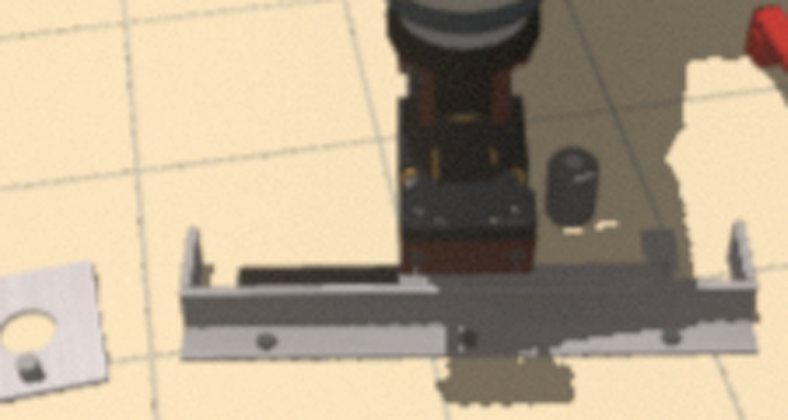

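The puller lies along the rail with both ends inside the end rails, and the force has risen to 10 N, so it is touching. I'll press a little more, then press each end in turn to take out any remaining angle.

>>> {"api": "servo_tool", "payload": {"deltas": [[[0,0.01,0],[0,0,0],-1],[[0,0.01,0],[0,0,0],-1],[[0,0,0],[0,0,0],-1]]}}

```text
time: 14.12
eef_pos: [624.1, 25.6, 9.4]
tcp_rot: [0.764, 0.645, -0.005, -0.004]
force: [-19.5, 5.2, 18.3]
opening: 0.4
grip_force: 10.3
```

```bash
python3 plan.py "-48,-2,10,0,20" "-48,-95,10,0,30" "-34,-95,10,0,8" "-30,-95,10,0,1.5"
```

```text
now bay [-30.2  -2.5] z 9.4 phi 1.403 t 14.1167
[[[0,-0.12,-0.0],[0,0,0.0],-1],[[-0.15,0,-0.0],[0,0,0.0],-1],[[-0.16,0,-0.0],[0,0,0.0],-1],[[-0.15,0,-0.0],[0,0,0.0],-1],[[-0.16,0,-0.0],[0,0,0.0],-1]]
[[[0,0.05,-0.0],[0,0,0.0],-1],[[0,0.04,-0.0],[0,0,0.0],-1],[[0,0.01,-0.0],[0,0,0.0],-1],[[0,0.01,-0.0],[0,0,0.0],-1],[[0,0.01,-0.0],[0,0,0.0],-1]]
```

The finger doesn't move under 20 N at the bar's middle, so the bar is seated flush. I'll back off, rise and check.

>>> {"api": "servo_tool", "payload": {"deltas": [[[0,-0.1,0],[0,0,0],-1],[[0,-0.12,0],[0,0,0],-1],[[0,-0.1,-0.1],[0,0,0],-1],[[0,-0.1,-0.25],[0,0,0],-1],[[0,-0.1,-0.25],[0,0,0],-1]]}}

```text
time: 14.53
eef_pos: [551.6, 37.7, 99.2]
tcp_rot: [0.764, 0.646, -0.001, -0.001]
force: [2.0, -0.6, 0.2]
opening: 0.4
grip_force: 0.0
```

>>> {"api": "servo_tool", "payload": {"deltas": [[[-0.1,-0.2,-0.15],[0,0,0],-1],[[-0.2,-0.15,-0.1],[0,0,0],-1],[[-0.24,-0.06,0],[0,0,0],-1],[[-0.24,-0.06,0],[0,0,0],-1],[[-0.24,-0.06,0],[0,0,0],-1]]}}

```text
time: 14.95
eef_pos: [449.3, -101.1, 138.1]
tcp_rot: [0.763, 0.646, 0.001, 0.001]
force: [0.4, -0.0, -0.3]
opening: 0.2
grip_force: 0.0
```

>>> {"api": "servo_tool", "payload": {"deltas": [[[-0.24,0,0],[0,0,0],-1],[[-0.24,0,0],[0,0,0],-1],[[-0.24,0,0],[0,0,0],-1],[[-0.24,0,0],[0,0,0],-1],[[-0.24,0,0],[0,0,0],-1]]}}

```text
time: 15.37
eef_pos: [419.2, -279.6, 137.6]
tcp_rot: [0.764, 0.645, 0.0, 0.001]
force: [0.8, -0.3, -0.4]
opening: 0.8
grip_force: 0.0
```

```bash
python3 see.py 9; python3 - <<'E'
import cv2,numpy as np
f=lambda n,s,k:cv2.convertScaleAbs(cv2.resize(cv2.imread(f"pics/{n}9.png")[s],None,fx=k,fy=k,interpolation=cv2.INTER_CUBIC),alpha=1.6)
a=f("top",np.s_[145:220,215:415],4);b=f("scene",np.s_[175:250,225:425],4)
cv2.imwrite("pics/c9.png",np.vstack([a,b])[:600])
E
```

```text
tcp bay [-180.  -338.2] F [ 0.8 -0.3 -0.4] t 15.3667
top hook_end 0.96 [ -9.9 116.3]
top grip_end 0.98 [  -9.6 -125.7]
top mask 0.84 mean [-10.2  -4. ] th 0.011 ends [ -9. 120.] [ -12. -127.]
scene hook_end 0.62 [-15.1 109.4]
scene grip_end 0.89 [ -12.2 -122.3]
scene mask 0.74 mean [-21.6   1.6] th -0.042 ends [-26. 117.] [ -16. -126.]
```

View pics/c9.png

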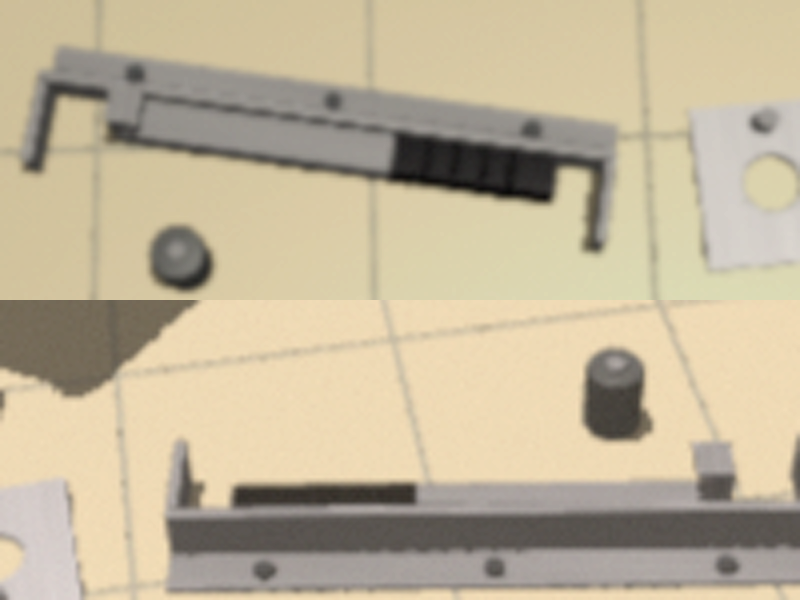

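In both views the puller lies flush and parallel to the back rail: in the top crop it runs from the hook at (125,110) to the grip end at (552,180). It is between the end rails, and the arm is clear.

```bash
python3 -c "
from workcell import bot
print(bot.close_job())"
```

```text
the job is handed in; nothing more can be done
None
```

The puller is parked inside the bay, flush along the back rail with its hook end behind the post. It was moved only by pushing on the shelf; the arm is clear and the job is handed in.

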